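# Long-press the footswitch of the two-knob effects pedal

### The job

Three finished orange effects pedals stand on the bench mat for their final check. With the fingertips, press the footswitch of the pedal that has two knobs gently straight down to its stop, keep it down for a full second, then let it spring back up and raise the hand about 15 cm clear of it. Do not lift, tip or shove that pedal, and do not touch the other two pedals, the solder spool or the screwdriver.

Things in the scene. Friction and masses are not known exactly. Their poses are not given: they have to be found in the camera images.
- pedal_two: orange painted metal effects pedal, 120 (along its x) x 66 (y) x 39 mm (z), about 0.4 kg, loose on a 3 mm mat on the bench; origin at the centre of its underside, z up. Two black round knobs, 22 mm across, 15 mm tall (tops 54 mm above the underside), on the half of its top towards +x at x = 35, y = +18 and -18 mm. Its round steel footswitch stands on the other half at x = -35, y = 0
- switch_two_top (a point): centre of the top face of the two-knob pedal's footswitch cap: a flat steel disc 25 mm across, 8 mm thick, 61 mm above the pedal's underside when up (64 mm above the bench); it moves down with the cap
- switch_two (a joint): travel of that footswitch: 0 up, 0.006 m fully down. Pressed straight down (-z); a spring pushes back with 1.5 N at the top and 6 N at the bottom, where there is a hard stop. It springs back when let go. More than 30 N on it or the pedal is not gentle
- pedal_one: orange effects pedal, same case, size, weight, footswitch and origin as the two-knob pedal. One black round knob of the same size, at x = 35, y = 0 mm. Footswitch placed as on the two-knob pedal. Not to be touched
- pedal_three: orange effects pedal, same case, size, weight, footswitch and origin as the two-knob pedal. Three black round knobs of the same size, at x = 44, y = +18.5 and -18.5 mm and at x = 12, y = 0 mm. Footswitch placed as on the two-knob pedal. Not to be touched
- spool: solder spool standing upright on the mat: white flanges 60 mm across, silvery core, 40 mm tall; origin at the centre of its underside. Not to be touched
- screwdriver: screwdriver with a blue handle, 170 mm long, lying along its x on the mat, handle to -x; origin at its underside. Not to be touched
Mind the look-alikes: they are no part of the job. What is shaped like the pedal_two but blue or purple is not meant.

How it is judged:
On the way, in this order (a step that is already met when the one before it is completed fails the run):
1. the two-knob pedal's footswitch is held down by the fingers, within 1 mm of its stop, for 0.9 s on end (value of joint switch_two above 0.005 m and contact force between the fingers and pedal_two above 1 N), for 0.9 s.
2. the footswitch has sprung back up, free of the fingers (value of joint switch_two below 0.001 m and contact force between the fingers and pedal_two below 0.2 N), for 0.1 s.
At the end, for the whole second after the job is handed in: The two-knob pedal's footswitch is up (within 1 mm), the TCP is more than 130 mm from it, that pedal stands flat and still within 12 mm of where it began, and the other pedals, spool and screwdriver within 8 mm of where they began (value of joint switch_two below 0.001 m and distance between the grasp point and switch_two_top above 0.13 m and linear speed of pedal_two below 0.01 m/s and distance of pedal_two from where it was at the start of the episode below 0.012 m and angle between pedal_two's own z axis and vertical below 0.05 rad and distance of each of pedal_one, pedal_three, spool, screwdriver from where it was at the start of the episode below 0.008 m); the robot touches nothing.
It fails at once if another pedal, the spool or the screwdriver is touched (over 0.5 N) by the robot (contact force between any of the fingers, the arm and pedal_one above 0.5 N or contact force between any of the fingers, the arm and pedal_three above 0.5 N or contact force between any of the fingers, the arm and spool above 0.5 N or contact force between any of the fingers, the arm and screwdriver above 0.5 N).
It fails at once if another pedal, the spool or the screwdriver is moved by 8 mm (distance of any of pedal_one, pedal_three, spool, screwdriver from where it was at the start of the episode above 0.008 m).
It fails at once if the two-knob pedal is lifted 6 mm, tipped 0.12 rad or shoved 15 mm (height (world z) of pedal_two above 0.009 m or angle between pedal_two's own z axis and vertical above 0.12 rad or distance of pedal_two from where it was at the start of the episode above 0.015 m).
It fails at once if the two-knob pedal or its footswitch is pressed with more than 30 N (contact force between any of the fingers, the arm and pedal_two above 30 N).
It also fails if it takes over 32 s, if anything falls off the work surface, if the arm or the gripper's body presses on something with over 40 N, if the wrist force passes 120 N, or if a joint passes its speed limit or range.

### The arm

A 7-joint arm with a two-finger parallel gripper is mounted at the origin on the work surface. World frame = base frame: x ahead of the robot, y to its left, z up, the work surface at z = 0. Lengths are in m, angles in rad, forces in N, time in s.
With the tool pointing down it reaches from about 0.4 to 0.9 m from the base axis. Payload 5.5 kg.
Tool frame: the origin (TCP) lies between the finger pads, 19 mm behind the fingertips; this is the grasp point; z points along the fingers, y is the line along which they close (so a half turn about z gives the same grasp; the last joint's range is limited). The gripper opens to 92 mm and grips with 3 to 60 N. Pads are 19 mm wide; open, the fingers measure 130 mm over their backs; the gripper's body (75 mm by 190 mm) begins 47 mm behind the grasp point.
Start: joints at [1.409, 0.501, -0.427, 1.55, 0.221, 1.138, -0.21], TCP at [0.268, -0.592, 0.246] pointing down, gripper open.
Joint ranges: [-2.88, 2.88], [-0.31, 2.03], [-1.54, 1.56], [0.2, 2.42], [-1.41, 4.55], [0.19, 2.02], [-2.57, 2.57]. Speed limits (rad/s): [2.57, 2.57, 3.14, 3.14, 3.14, 3.14, 3.14].

### API

Orientations are given as a rotation vector (axis times angle).
In Python, from workcell import telemetry, imaging, r gives the robot as it stands.
- The arm moves only by the tool apply_moves, never from a script. Its argument "targets" is one flat list of numbers, 7 for each row, row after row: the shift along the tool's x, y, z as a fraction of full scale, then the turn, a rotation vector about the tool's x, y, z as a fraction of full scale, then the opening, from 0 (shut) to 1 (fully open). In form: [x, y, z, rx, ry, rz, hand, x, y, z, rx, ry, rz, hand, ...]. A call has 1 to 5 rows; each row shifts and turns the commanded pose from where the row before left it, along the tool's axes as they then stand; what a row does not reach is not made up. Full scale, the value 1, is 50 cm for a shift and 90 degrees for a turn. A row lasts 1/8 s, in which the tool goes at most 62.5 mm and 10.7 degrees, less where a joint would pass 70% of its speed; a pose out of reach is approached as far as the arm can. A call with a number of a shift or a turn outside -1 to 1 is refused whole. A call with a gripper value outside its range is refused whole. The fingers move at their own pace and stop on an object; "force" is the grip in N (left out, the last holds). Time passes only in rows, so rows that do not move let the fingers close. It gives the time, the measured TCP pose, the force, the opening and the grip force at its end, in the units of the state.
- telemetry.get_state(): the state, without advancing time (a new reading comes with each control period).
- imaging.snapshot(name): name is "scene" or "top"; returns (picture, depth): 384x512x3 uint8, blue, green, red; 384x512 float32, m along the optical axis (not along the pixel's ray), 0 where there is no reading.
- imaging.camera_model(name): a dict with "mtx" (3x3 intrinsics, pixels), "k1" (the pictures are not rectified: a ray, as slopes to the right and down, at radius r is drawn at 1 + k1 r^2 times it, then the intrinsics apply), "origin" and "orientation" of the camera in the world. Camera axes: x right, y down, z forward; pixel columns grow to the right and rows downward; lengths in m; the calibration is good to about 2 mm. A picture is of the moment at which its call begins. camera_model takes no time and is no camera call.
- r.finish_job(): hands the job in; it is judged then, once.
The state is a dict: "time": time; "q": joint angles; "joint_vel": joint speeds; "joint_efforts": joint torques, N m; "position": TCP position; "tcp_rot": TCP orientation; "wrist_force": force on the tool from outside, world axes, zero at the start; "moment": the same for the moment, N m; "opening": finger opening in m; "grip_force": force on a finger pad.
Only numpy, scipy, OpenCV 4.12 (cv2) and the standard library are available. Lean on these libraries where they do the work, as an engineer would, in place of code of your own. Each camera call takes 0.05 s, during which the arm holds its last target. There are 200 camera calls.

## Working session

There is one attempt and no reset: what is moved stays moved. The work goes in short steps, Python scripts to look and compute and a tool call to move; the robot and the scene stay as the last step left them, time stands still between calls to the robot, and variables do not carry over. Pictures are saved under pics/ and viewed, at most 10 in all, crops included, and the job is handed in when it is done.

Besides the shell and the picture viewer there is one more tool, called as name(argument=value, ...) on one line, values as JSON. apply_moves: Moves the arm, as the interface text tells. Its arguments: {"type":"object","properties":{"targets":{"type":"array"},"force":{"type":"number"}},"required":["targets"]}

```bash
mkdir -p pics
python3 - <<'E'
from workcell import telemetry, imaging, r
import cv2,numpy as np
for n in("scene","top"):
    p,d=imaging.snapshot(n); cv2.imwrite(f"pics/{n}0.png",p); np.save(f"{n}.npy",d)
    print(imaging.camera_model(n))
print(telemetry.get_state())
E
```

```text
{'mtx': array([[351.6310068 ,   0.        , 253.04333713],
       [  0.        , 351.6310068 , 193.15409033],
       [  0.        ,   0.        ,   1.        ]]), 'k1': 0.018167221320593015, 'origin': array([0.85975541, 0.37153946, 0.67976427]), 'orientation': array([-0.71804161, -2.70323342,  0.9994091 ])}
{'mtx': array([[448.34863267,   0.        , 259.59125095],
       [  0.        , 448.34863267, 190.4143914 ],
       [  0.        ,   0.        ,   1.        ]]), 'k1': -0.010276127301926726, 'origin': array([ 0.39006359, -0.08184624,  1.15141024]), 'orientation': array([-2.21264529,  1.99765633, -0.19859396])}
{'time': 0.1, 'q': array([ 1.4091893 ,  0.50175837, -0.42679894,  1.5513564 ,  0.22081222,
        1.13831718, -0.21030467]), 'joint_vel': array([ 0.00034367,  0.00080936, -0.00165919, -0.00166549, -0.0005744 ,
       -0.00017268,  0.0007045 ]), 'joint_efforts': array([-1.09479181e-02, -5.67878222e+01, -5.83818510e+00, -2.79908699e+01,
       -6.88852882e-02,  2.42516643e-02,  5.20980336e-05]), 'position': array([ 0.26759685, -0.59169032,  0.24457406]), 'tcp_rot': array([-3.06926469e+00, -6.61976501e-01,  5.24799608e-04]), 'wrist_force': array([-0.62295192, -0.01664073,  0.45041937]), 'moment': array([ 0.00796207,  0.00650592, -0.01797825]), 'grip_force': 0.0, 'opening': 0.09167353527522552}
```

View pics/top0.png

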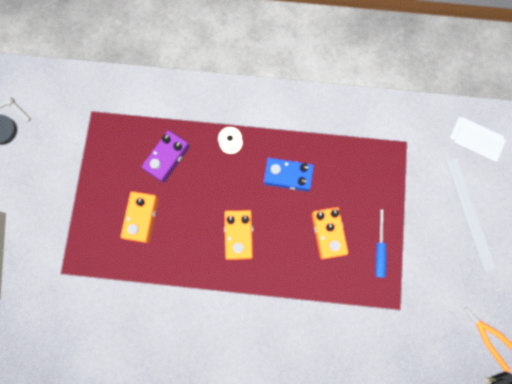

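View pics/scene0.png

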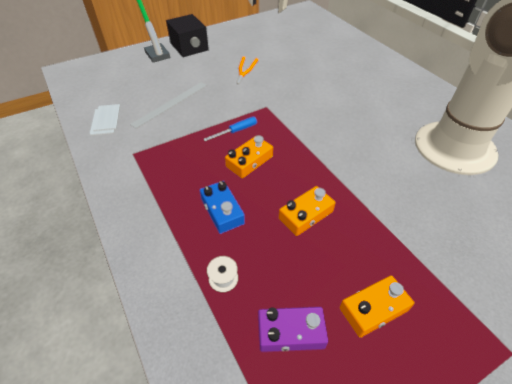

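The top view shows the two-knob orange pedal at about (238,235), with its switch near (238,252) and its knobs at (231,220) and (245,220). The one-knob pedal is at (139,217), the three-knob at (330,233), the screwdriver at (381,245) and the spool at (230,140).

```bash
cat > h.py <<'E'
import cv2,numpy as np
from scipy.spatial.transform import Rotation as R
from workcell import telemetry, imaging, r
def ray(m,u,v):
    K=m['mtx'];p=cv2.undistortPoints(np.array([[[u,v]]],float),K,np.array([m['k1'],0,0,0.]))[0,0]
    return R.from_rotvec(m['orientation']).apply([p[0],p[1],1])
def onz(m,u,v,z):
    d=ray(m,u,v);o=m['origin'];return o+d*(z-o[2])/d[2]
def pix(m,P):
    q=R.from_rotvec(m['orientation']).inv().apply(np.array(P)-m['origin']);s=q[:2]/q[2];s=s*(1+m['k1']*(s@s));K=m['mtx'];return K[0,0]*s+K[:2,2]
E
python3 - <<'E'
from h import *
for n,(a,b,c,e) in {'top':(205,195,275,275),'scene':(265,170,350,245)}.items():
    m=imaging.camera_model(n);p=cv2.imread(f'pics/{n}0.png')
    hsv=cv2.cvtColor(p,cv2.COLOR_BGR2HSV)
    mask=cv2.inRange(hsv,(8,150,120),(30,255,255))
    d=np.load(n+'.npy')
    cs,_=cv2.findContours(mask,cv2.RETR_EXTERNAL,cv2.CHAIN_APPROX_NONE)
    for k in cs:
        if cv2.contourArea(k)>400:
            M=cv2.moments(k); u,v=M['m10']/M['m00'],M['m01']/M['m00']
            print(n,(u,v),cv2.minAreaRect(k),onz(m,u,v,.042))
    cv2.imwrite(f'pics/{n}c.png',cv2.resize(p[b:e,a:c],None,fx=7,fy=7,interpolation=cv2.INTER_CUBIC))
E
python3 -c "
import cv2,numpy as np
a=cv2.imread('pics/topc.png');b=cv2.imread('pics/scenec.png')
print(a.shape,b.shape)
c=np.zeros((560,1085,3),np.uint8);c[:,:490]=a;c[:525,490:]=b
cv2.imwrite('pics/both.png',cv2.resize(c,None,fx=5/7,fy=5/7))"
```

```text
top (237.9990806409246, 234.456658786446) ((238.02781677246094, 234.38973999023438), (49.382144927978516, 27.455347061157227), 88.21009063720703) [ 0.50086127 -0.01146823  0.042     ]
top (329.35185936443537, 233.97795807978363) ((329.4204406738281, 232.6220245361328), (49.80303192138672, 28.480947494506836), 78.11134338378906) [ 0.52505504 -0.23638689  0.042     ]
top (138.73072583678075, 216.8616021060549) ((138.9059600830078, 216.5861358642578), (29.465599060058594, 49.62315368652344), 11.9761323928833) [0.519261   0.24055717 0.042     ]
scene (374.05357142857144, 306.5529977051061) ((376.337158203125, 304.41650390625), (41.9541015625, 68.12973022460938), 60.832393646240234) [0.5361224  0.24965353 0.042     ]
scene (305.75399399399396, 211.65753753753754) ((306.5, 209.49998474121094), (32.4499626159668, 56.30207443237305), 56.3099365234375) [0.51744189 0.00439411 0.042     ]
scene (248.66315957277217, 157.46006695361072) ((249.3845977783203, 156.07691955566406), (28.28971290588379, 49.92301940917969), 56.3099365234375) [ 0.54349635 -0.21592836  0.042     ]
scene (24.701582105837424, 103.6999454446263) ((24.230295181274414, 103.76749420166016), (13.003544807434082, 53.144920349121094), 74.98163604736328) [ 1.01812084 -0.75937569  0.042     ]
scene (195.26721504112808, 10.76231884057971) ((199.5, 18.0), (36.0, 115.0), 90.0) [ 0.30328537 -1.11206885  0.042     ]
scene (120.03699001185034, 22.030980192991365) ((120.30001068115234, 19.399993896484375), (55.3398551940918, 43.955657958984375), 71.56504821777344) [ 0.61067659 -1.16556365  0.042     ]
(560, 490, 3) (525, 595, 3)
```

View pics/both.png

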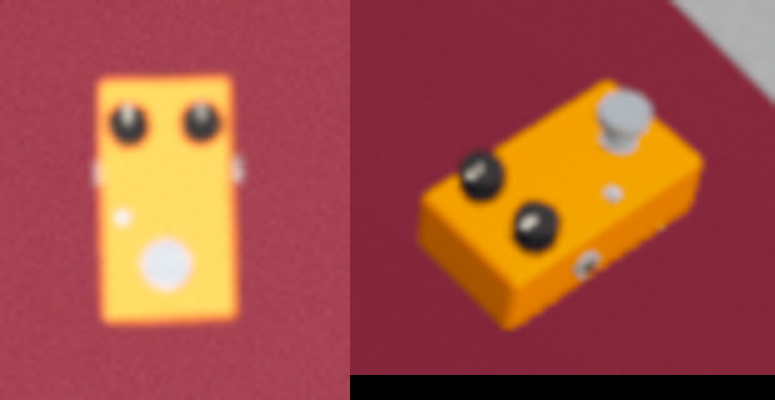

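The crops (5x) show the two-knob pedal clearly. The cap-top centre is at top pixel (237.6,247.4) and scene pixel (319.4,191.4). Next I compare the estimates and compute the move.

Run:
```python
from h import *
t=imaging.camera_model('top');s=imaging.camera_model('scene')
a=onz(t,237.6,247.4,.064);b=onz(s,319.4,191.4,.064);print(a,b)
k1=onz(t,205+128/5-.4,195+123/5-.4,.057);k2=onz(t,205+201/5-.4,195+122/5-.4,.057);print('knobs',k1,k2)
m=(k1+k2)/2; ax=(m-a)[:2];print('axis',np.linalg.norm(ax),np.arctan2(ax[1],ax[0]))
st=telemetry.get_state();M=R.from_rotvec(st['tcp_rot']).as_matrix();print(M.round(3),st['position'])
for P in (a,b): print(M.T@(P-st['position']))
```

```text
[ 0.46748224 -0.01540525  0.064     ] [ 0.46797879 -0.01556548  0.064     ]
knobs [0.53474965 0.01088367 0.057     ] [ 0.53889888 -0.02481017  0.057     ]
axis 0.06985402414779239 0.12114818430361814
[[ 0.911  0.412 -0.001]
 [ 0.412 -0.911  0.002]
 [ 0.    -0.002 -1.   ]] [ 0.26759685 -0.59169032  0.24457406]
[ 0.41964375 -0.44234115  0.181381  ]
[ 0.42003012 -0.4419905   0.18138039]
```

apply_moves(targets=[0.06, -0.063, 0, 0, 0, 0, 0, 0.07, -0.074, 0, 0, 0, 0, 0, 0.07, -0.074, 0, 0, 0, 0, 0, 0.07, -0.074, 0, 0, 0, 0, 0, 0.07, -0.074, 0, 0, 0, 0, 0], force=15)

```text
time: 0.72
position: [0.349, -0.3568, 0.2453]
tcp_rot: [-3.071, -0.662, 0.0]
wrist_force: [-0.9, 0.0, -0.1]
opening: 0.0463
grip_force: 0.0
```

apply_moves(targets=[0.07, -0.074, 0, 0, 0, 0, 0, 0.07, -0.074, 0, 0, 0, 0, 0, 0.07, -0.074, 0, 0, 0, 0, 0, 0.07, -0.074, 0, 0, 0, 0, 0, 0.07, -0.074, 0, 0, 0, 0, 0])

```text
time: 1.35
position: [0.4321, -0.1164, 0.2455]
tcp_rot: [3.071, 0.662, -0.0]
wrist_force: [0.4, -0.3, 0.3]
opening: 0.0009
grip_force: 0.0
```

```bash
cat > g.py <<'E'
from h import *
st=telemetry.get_state();M=R.from_rotvec(st['tcp_rot']).as_matrix()
print(st['time'],st['position'],st['opening'],st['wrist_force'],M[:,2])
print((M.T@(np.array([.4677,-.0155,.083])-st['position'])/.5).round(4))
E
python3 g.py
```

```text
1.35 [ 0.43210409 -0.11638022  0.24548128] 0.0008615166821426955 [ 0.3809156  -0.27655877  0.28510309] [-3.03094528e-05 -3.74399852e-04 -9.99999929e-01]
[ 0.148  -0.1546  0.3249]
```

apply_moves(targets=[0.07, -0.074, 0, 0, 0, 0, 0, 0.06, -0.062, 0, 0, 0, 0, 0, 0.018, -0.0186, 0.05, 0, 0, 0, 0, 0, 0, 0.1, 0, 0, 0, 0, 0, 0, 0.1, 0, 0, 0, 0])

```text
time: 1.98
position: [0.4678, -0.0169, 0.1193]
tcp_rot: [3.07, 0.663, 0.001]
wrist_force: [1.3, -0.6, 0.1]
opening: 0.0007
grip_force: 0.0
```

apply_moves(targets=[0, 0, 0.02, 0, 0, 0, 0, 0, 0, 0, 0, 0, 0, 0, 0, 0, 0, 0, 0, 0, 0])

```text
time: 2.35
position: [0.4692, -0.017, 0.1123]
tcp_rot: [3.07, 0.662, 0.005]
wrist_force: [0.7, -0.2, 0.7]
opening: 0.0006
grip_force: 0.0
```

```bash
python3 g.py
python3 - <<'E'
from h import *
p,d=imaging.snapshot('scene');cv2.imwrite('pics/s1.png',cv2.resize(p[110:250,220:400],None,fx=4,fy=4))
E
```

```text
2.35 [ 0.4691857  -0.01701289  0.11231408] 0.0005973831002204315 [ 0.68844035 -0.18976597  0.69474478] [ 3.27791962e-03 -4.76272061e-04 -9.99994514e-01]
[-0.0016 -0.0041  0.0586]
```

View pics/s1.png

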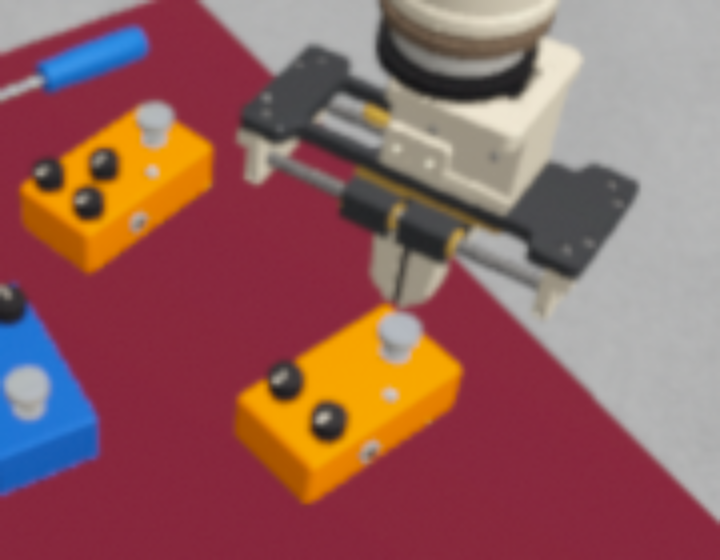

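The closed fingertips hang centred above the cap, with about 29 mm to go. The pose is about 2 mm off, so I check the joint margins before pressing.

```bash
python3 -c "
from h import *
s=telemetry.get_state();print(s['q'].round(3),s['position'],s['joint_vel'].round(4),s['time'])"
```

```text
[ 0.571  0.433 -0.7    2.096  0.412  0.745 -1.539] [ 0.46918163 -0.01715807  0.11236576] [ 0.0006 -0.0011  0.0005  0.0037  0.0047 -0.0026 -0.0046] 2.4
```

apply_moves(targets=[-0.0016, -0.0041, 0.02, 0, 0, 0, 0, 0, 0, 0.014, 0, 0, 0, 0, 0, 0, 0, 0, 0, 0, 0, 0, 0, 0, 0, 0, 0, 0])

```text
time: 2.9
position: [0.466, -0.0154, 0.0935]
tcp_rot: [-3.071, -0.662, 0.0]
wrist_force: [1.1, 1.1, -0.3]
opening: 0.0005
grip_force: 0.0
```

```bash
python3 g.py;python3 -c "
from h import *
s=telemetry.get_state();print(s['q'].round(3),s['position'],s['joint_vel'].round(4),s['time'])"
```

```text
2.9 [ 0.46599562 -0.01536338  0.09346653] 0.00048367861123337064 [ 1.05200556  1.12224001 -0.27114961] [-1.82085371e-04  1.24441529e-04 -9.99999976e-01]
[0.003  0.0017 0.0209]
[ 0.546  0.464 -0.677  2.111  0.444  0.71  -1.57 ] [ 0.46599562 -0.01536338  0.09346653] [ 0.0021 -0.0026 -0.0022 -0.0035 -0.0006 -0.0009  0.0014] 2.9
```

apply_moves(targets=[0.003, 0.002, 0.008, 0, 0, 0, 0, 0, 0, 0.008, 0, 0, 0, 0, 0, 0, 0, 0, 0, 0, 0, 0, 0, 0, 0, 0, 0, 0])

```text
time: 3.4
position: [0.4677, -0.0157, 0.0855]
tcp_rot: [-3.071, -0.662, 0.0]
wrist_force: [0.3, -0.6, -0.3]
opening: 0.0005
grip_force: 0.0
```

apply_moves(targets=[0, 0, 0.004, 0, 0, 0, 0, 0, 0, 0.004, 0, 0, 0, 0, 0, 0, 0, 0, 0, 0, 0, 0, 0, 0, 0, 0, 0, 0])

```text
time: 3.9
position: [0.468, -0.0158, 0.0817]
tcp_rot: [3.071, 0.662, 0.001]
wrist_force: [-0.2, 0.8, 1.7]
opening: 0.0005
grip_force: 1.2
```

```bash
python3 g.py
```

```text
3.9 [ 0.46798144 -0.01576083  0.08168914] 0.0005369773922129048 [-0.23074699  0.80047744  1.68016723] [ 3.70185914e-04 -1.01547153e-04 -9.99999926e-01]
[-0.0003 -0.0007 -0.0026]
```

apply_moves(targets=[0, 0, 0.003, 0, 0, 0, 0, 0, 0, 0.003, 0, 0, 0, 0, 0, 0, 0, 0, 0, 0, 0])

```text
time: 4.28
position: [0.468, -0.0157, 0.0786]
tcp_rot: [3.071, 0.662, 0.0]
wrist_force: [-1.8, -0.8, 4.9]
opening: 0.0009
grip_force: 2.4
```

apply_moves(targets=[0, 0, 0.002, 0, 0, 0, 0, 0, 0, 0.001, 0, 0, 0, 0, 0, 0, 0, 0, 0, 0, 0])

```text
time: 4.65
position: [0.468, -0.0158, 0.0772]
tcp_rot: [3.071, 0.662, 0.0]
wrist_force: [-1.1, -0.2, 5.8]
opening: 0.0006
grip_force: 2.9
```

apply_moves(targets=[0, 0, 0.001, 0, 0, 0, 0, 0, 0, 0, 0, 0, 0, 0, 0, 0, 0, 0, 0, 0, 0])

```text
time: 5.03
position: [0.468, -0.0158, 0.077]
tcp_rot: [3.07, 0.662, 0.0]
wrist_force: [-1.4, -0.1, 9.4]
opening: 0.0004
grip_force: 4.9
```

apply_moves(targets=[0, 0, 0.001, 0, 0, 0, 0, 0, 0, 0, 0, 0, 0, 0, 0, 0, 0, 0, 0, 0, 0])

```text
time: 5.4
position: [0.4681, -0.0158, 0.0769]
tcp_rot: [3.07, 0.662, 0.0]
wrist_force: [-4.6, -0.6, 14.7]
opening: 0.0005
grip_force: 7.5
```

At the stop with about 15 N, above the 6 N spring. Now I hold for over a second.

apply_moves(targets=[0, 0, 0, 0, 0, 0, 0, 0, 0, 0, 0, 0, 0, 0, 0, 0, 0, 0, 0, 0, 0, 0, 0, 0, 0, 0, 0, 0, 0, 0, 0, 0, 0, 0, 0])

```text
time: 6.02
position: [0.468, -0.0157, 0.0769]
tcp_rot: [3.07, 0.662, 0.0]
wrist_force: [-3.0, -0.6, 14.3]
opening: 0.0005
grip_force: 7.5
```

apply_moves(targets=[0, 0, 0, 0, 0, 0, 0, 0, 0, 0, 0, 0, 0, 0, 0, 0, 0, 0, 0, 0, 0, 0, 0, 0, 0, 0, 0, 0, 0, 0, 0, 0, 0, 0, 0])

```text
time: 6.65
position: [0.468, -0.0157, 0.0769]
tcp_rot: [3.07, 0.662, 0.0]
wrist_force: [-4.2, -1.2, 13.9]
opening: 0.0004
grip_force: 7.5
```

apply_moves(targets=[0, 0, -0.006, 0, 0, 0, 0, 0, 0, -0.01, 0, 0, 0, 0, 0, 0, -0.02, 0, 0, 0, 0, 0, 0, -0.02, 0, 0, 0, 0, 0, 0, 0, 0, 0, 0, 0])

```text
time: 7.28
position: [0.4684, -0.0158, 0.1049]
tcp_rot: [3.07, 0.662, 0.002]
wrist_force: [0.8, 0.3, 0.3]
opening: 0.0004
grip_force: 0.0
```

apply_moves(targets=[0, 0, -0.05, 0, 0, 0, 0, 0, 0, -0.08, 0, 0, 0, 0, 0, 0, -0.08, 0, 0, 0, 0, 0, 0, -0.05, 0, 0, 0, 0, 0, 0, 0, 0, 0, 0, 0])

```text
time: 7.9
position: [0.469, -0.0159, 0.2357]
tcp_rot: [3.069, 0.661, 0.005]
wrist_force: [0.5, 0.7, 0.2]
opening: 0.0004
grip_force: 0.0
```

```bash
python3 g.py
python3 - <<'E'
from h import *
p,d=imaging.snapshot('scene');cv2.imwrite('pics/s2.png',p)
E
```

```text
7.9 [ 0.46903481 -0.01592973  0.23566428] 0.00038725948085240004 [0.53220873 0.73334453 0.15113804] [ 0.00382391 -0.00128594 -0.99999186]
[-0.003  -0.0027  0.3053]
```

View pics/s2.png

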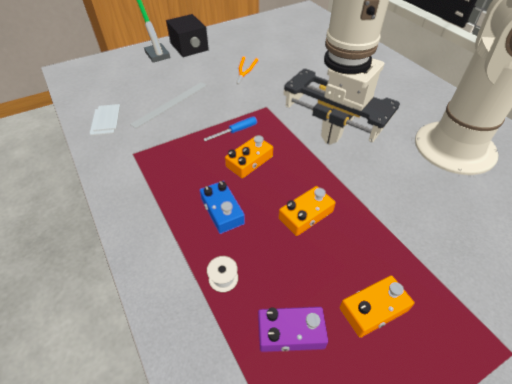

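The two-knob pedal stands unmoved at (307,210) with its switch up at (319,193). The hand is clear, with the TCP about 17 cm above the cap.

```bash
python3 -c "
from workcell import r
print(r.finish_job())"
```

```text
the job is handed in; nothing more can be done
None
```

I pressed the two-knob pedal's footswitch to its stop at about 15 N and held it for over 1.2 s. I then let it spring back, raised the hand about 17 cm clear and handed the job in; the hand-in returned no verdict.

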